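# Close the sample carton

## Task

Close the kraft carton that holds the red-capped sample jars: first fold its short plain flap down flat, with the long flap still standing open, then fold the long red-banded flap down flat over it. Do not touch the empty carton.

Things in the scene. Friction and masses are not known exactly. Their poses are not given: they have to be found in the camera images.
- carton: Brown open carton to close, holding six red-capped jars in a white insert (cap tops at z 79 mm). 150 mm (its x) by 140 mm (its y), 100 mm high, walls 4 mm. Origin: centre of its underside, on the table; z up. Fixed, cannot slide. Short plain flap hinged on the top edge of its -y side, long red-banded flap on that of its +y side, both hinges parallel to its x axis.
- inner_flap (a joint): Short plain flap, rad: 0 flat shut (firm stop), pi/2 upright, more leans outward over -y; starts 1.4 to 1.9. Panel 4 mm thick, 146 mm along carton x, reaches 55 mm from its hinge at carton y = -70, z = 100 mm. Shut, it points to +y, top face at z 104 mm. Stiff crease: stays at any angle it is left; about 1 N near the free edge turns it.
- outer_flap (a joint): Long flap, red band near its free edge, rad: 0 flat shut (firm stop), pi/2 upright, more leans outward over +y; starts 1.45 to 1.9. Panel 4 mm thick, 146 mm along carton x, reaches 100 mm from its hinge at carton y = +70, z = 104 mm. Shut, it points to -y over the short flap, top face at z 108 mm. Stays at any angle it is left; about 1 N near the free edge turns it.
- empty_carton: Bystander: a second carton of exactly the same make, sizes and axes, also fixed and open, but empty inside (bare brown floor). Origin: centre of its underside. Its flaps stand open at similar angles, the short one on its -y side, the long red-banded one on its +y side. Not to be touched.

How it is judged:
By the outcome, as a careful person would: the job done as asked, in the order asked, and still so for the second after the job is handed in, with the robot touching nothing.
It also fails if it takes over 40 s, if anything falls off the work surface, if the arm or the gripper's body presses on something with over 40 N, if the wrist force passes 120 N, or if a joint passes its speed limit or range.

## Robot

A 6-joint arm with a two-finger parallel gripper is mounted at the origin on the work surface. World frame = base frame: x ahead of the robot, y to its left, z up, the work surface at z = 0. Lengths are in m, angles in rad, forces in N, time in s.
With the tool pointing down it reaches from about 0.35 to 0.975 m from the base axis. Payload 4.9 kg.
Tool frame: the origin (TCP) lies midway between the tips of the shut fingers; the grasp point (between the pads) lies 19 mm behind it; z points along the fingers, y is the line along which they close (so a half turn about z gives the same grasp; the last joint's range is limited). The gripper opens to 85 mm and grips with 20 to 120 N. Pads are 22 mm wide; open, the fingers measure 114 mm over their backs; the gripper's body (76 mm by 85 mm) begins 54 mm behind the grasp point. The pads swing forward as they close: fully open they stand 13 mm farther back than shut.
Start: joints at [1.08, 0.053, 1.613, -0, 1.476, -0.119], TCP at [0.227, 0.582, 0.231] pointing down, gripper open.
Joint ranges: [-3.01, 3.01], [-1.01, 2.22], [0.06, 2.58], [-1.02, 4.17], [0.09, 2.62], [-3.14, 3.14]. Speed limits (rad/s): [2.57, 2.57, 3.14, 3.14, 3.14, 3.14].

## Interface

Orientations are given as a unit quaternion [w, x, y, z].
In Python, from plant import state, grab_frame, camera_info, job_done, spot_in, masks_of, pinpoint gives the robot as it stands.
- The arm moves only by the shell command python3 -m handwheel 'ROWS' [OPENING]. ROWS is JSON, a list that holds one entry, the list of rows, each a list of 6 numbers: the shift along the world's x, y, z in m, then the turn, a rotation vector about the world's x, y, z in degrees. In form: [[[tx, ty, tz, ax, ay, az], ...]]. A call has 1 to 20 rows; each row shifts and turns the commanded pose from where the row before left it; what a row does not reach is not made up. A row lasts 1/12 s, in which the tool goes at most 41.7 mm and 7.16 degrees, less where a joint would pass 70% of its speed; a pose out of reach is approached as far as the arm can. A call is refused whole if a number of a shift passes 0.0417 or a number of a turn 7.16, either way. A call with a gripper value outside its range is refused whole. OPENING is the opening, from 0 (shut) to 1 (fully open), set as the call begins (- or left out, the last holds). The fingers move at their own pace and stop on an object; the grip force is fixed at half the most. Time passes only in rows, so rows that do not move let the fingers close. It gives the time, the measured TCP pose, the force, the opening and the grip force at its end, in the units of the state.
- state(): the state, without advancing time (a new reading comes with each control period).
- grab_frame(name): name is "side" or "top"; returns (picture, depth): 420x560x3 uint8, blue, green, red; 420x560 float32, m along the optical axis (not along the pixel's ray), 0 where there is no reading.
- camera_info(name): a dict with "fx", "fy", "cx", "cy" (pixels), "T" (4x4, takes a point from camera to world coordinates). Camera axes: x right, y up, looking along -z (the intrinsics and any distortion apply to the point x, -y, -z); pixel columns grow to the right and rows downward; lengths in m; the calibration is good to about 2 mm. A picture is of the moment at which its call begins. camera_info takes no time and is no camera call.
- job_done(): hands the job in; it is judged then, once.
Trained networks look in the newest picture that a camera, given by its name, has taken for a name from the list of things; names that differ only in an ending like _2 or _b are one class to them, and where a whole thing is asked for, a point or a joint stands for the part that bears it (a point fixed in the world has none). Each returns a list of dicts, best first, with "conf" (0 to 1); they miss things now and then, are a little off and sometimes report something else, mostly with a low value. They report only what shows in the picture. A call takes as long as a camera call.
- spot_in(camera, thing): "box" ([left, top, width, height] in pixels, round what is visible of it).
- masks_of(camera, thing): "region" (420x560 bool, what is visible of it) and "box" ([left, top, width, height] in pixels, round what is visible of it).
- pinpoint(camera, thing): "position" ([column, row] in pixels: a listed point, or the origin of a listed thing).
The state is a dict: "time": time; "joint_pos": joint angles; "joint_vel": joint speeds; "joint_efforts": joint torques, N m; "tool_pos": TCP position; "tool_rot": TCP orientation; "contact_force": force on the tool from outside, world axes, zero at the start; "ft_torque": the same for the moment, N m; "gripper_width": opening from 0.0 (shut) to 1.0 (fully open); "grasp_force": force on a finger pad.
Only numpy, scipy, OpenCV 4.12 (cv2) and the standard library are available. Lean on these libraries where they do the work, as an engineer would, in place of code of your own. Each camera call takes 0.05 s, during which the arm holds its last target. There are 200 camera calls.

## Working session

There is one attempt and no reset: what is moved stays moved. The work goes in short steps, Python scripts to look and compute and a shell command to move; the robot and the scene stay as the last step left them, time stands still between calls to the robot, and variables do not carry over. Pictures are saved under pics/ and viewed, at most 10 in all, crops included, and the job is handed in when it is done.

```bash
mkdir -p pics
cat > h.py <<'E'
import numpy as np,cv2
from plant import *
def cloud(n,d):
    c=camera_info(n);v,u=np.mgrid[0:420,0:560]
    p=np.stack([(u-c["cx"])/c["fx"]*d,-(v-c["cy"])/c["fy"]*d,-d,np.ones_like(d)],-1)
    return (p@np.array(c["T"]).T)[...,:3]
E
python3 - <<'E'
from h import *
ims=[]
for n in("top","side"):
    p,d=grab_frame(n);np.savez(f"{n}.npz",p=p,d=d);ims.append(p)
    W=cloud(n,d)
    for t in("carton","empty_carton","inner_flap","outer_flap"):
        for m in masks_of(n,t)[:3]:
            r=m["region"]&(d>0);print(n,t,round(m["conf"],2),m["box"],np.median(W[r],0).round(3) if r.any() else 0)
    i=camera_info(n);print(i)
    cv2.imwrite(f"pics/{n}0.png",p)
print(state())
E
```

```text
top carton 0.66 [331.6, 131.8, 105.3, 103.2] [ 0.59  -0.169  0.079]
top empty_carton 0.72 [120.3, 148.3, 106.3, 100.4] [0.578 0.25  0.012]
top inner_flap 0.71 [424.5, 147.2, 10.8, 80.9] [ 0.587 -0.236  0.133]
top outer_flap 0.63 [329.5, 138.0, 17.4, 88.0] [ 0.589 -0.072  0.165]
{'fx': 543.2266553140659, 'fy': 543.2266553140659, 'cx': 277.70093532342105, 'cy': 208.80357978146543, 'T': array([[-0.02295602,  0.99436939, -0.10345306,  0.45099443],
       [-0.99946691, -0.02522952, -0.02072128,  0.01415048],
       [-0.02321468,  0.10292223,  0.99441847,  1.10154852],
       [ 0.        ,  0.        ,  0.        ,  1.        ]])}
side carton 0.64 [286.6, 170.9, 119.5, 152.1] [ 0.586 -0.134  0.081]
side empty_carton 0.8 [212.6, 81.8, 80.2, 112.5] [0.573 0.28  0.091]
side empty_carton 0.32 [288.9, 177.4, 69.3, 62.5] [ 0.591 -0.075  0.155]
side inner_flap 0.64 [329.1, 254.6, 80.4, 42.6] [ 0.586 -0.24   0.134]
side outer_flap 0.83 [288.8, 172.6, 68.6, 67.5] [ 0.592 -0.075  0.155]
side outer_flap 0.28 [212.7, 83.4, 80.5, 111.0] [0.573 0.28  0.092]
{'fx': 441.70536857401635, 'fy': 441.705368574
[... 325 characters left out ...]
joint_pos': array([ 1.07998382e+00,  5.27174288e-02,  1.61293817e+00,  5.75256243e-06,
        1.47597003e+00, -1.18985808e-01]), 'joint_vel': array([-0.00111528,  0.00094061, -0.0009671 , -0.00055672,  0.00060869,
       -0.00031168]), 'joint_efforts': array([-5.57227177e-04, -3.93217492e+01, -3.70028329e+01, -1.49808225e-04,
        1.33758072e-03, -6.63318403e-06]), 'tool_pos': array([0.22705083, 0.58227093, 0.23126993]), 'tool_rot': array([-7.68128521e-06,  1.84844491e-01,  9.82767782e-01, -1.48690647e-05]), 'contact_force': array([-0.80927477, -0.21642517, -0.22075857]), 'ft_torque': array([-0.05349746,  0.00109506, -0.02655803]), 'grasp_force': 0.0, 'gripper_width': 0.9995723972229992}
```

View pics/top0.png

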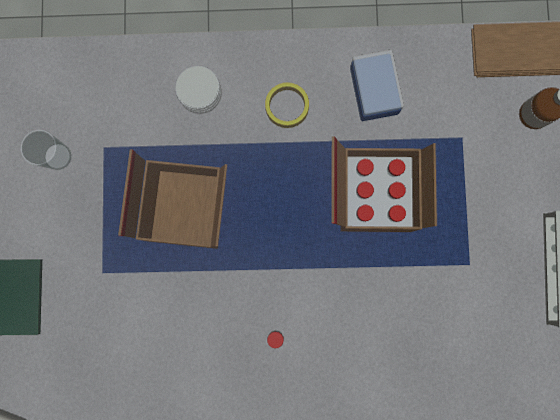

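View pics/side0.png

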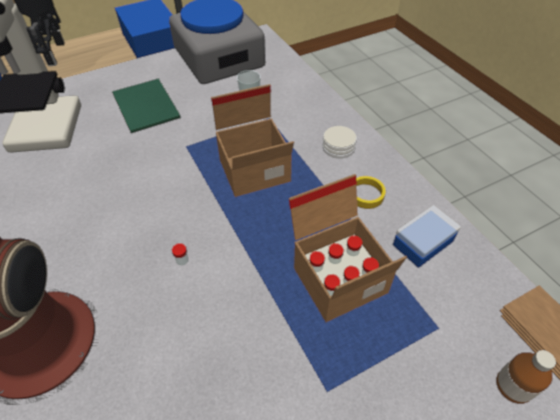

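The carton with the jars is the right one in the top view (caps at cols 365–397, rows 167–213), with its long flap to the left at col ~335 and its short flap to the right at col ~430. The empty carton is at left (col ~175). Next I fit the geometry.

Run:
```python
from h import *
R=[];C=[]
for n in("top","side"):
    z=np.load(n+".npz");W=cloud(n,z["d"]);hsv=cv2.cvtColor(z["p"],cv2.COLOR_BGR2HSV)
    red=((hsv[...,0]<8)|(hsv[...,0]>172))&(hsv[...,1]>150)&(hsv[...,2]>70)
    m=(abs(W[...,0]-.59)<.15)&(abs(W[...,1]+.17)<.2)&(z["d"]>0)
    caps=red&m&(abs(W[...,2]-.079)<.008);k,l,s,c=cv2.connectedComponentsWithStats(caps.astype(np.uint8))
    print(n,"caps",[W[l==i].mean(0).round(4).tolist() for i in range(1,k) if s[i,4]>20])
    for nm,sel in(("outer",m&(W[...,2]>.115)&(W[...,1]>-.13)),("inner",m&(W[...,2]>.108)&(W[...,1]<-.2))):
        sel=cv2.erode(sel.astype(np.uint8),np.ones((3,3)))>0 if n=="side" else sel
        P=W[sel];b,a=np.percentile(P,[2,98],axis=0)
        A=np.c_[P[:,0],P[:,2]-.1,np.ones(len(P))];f=np.linalg.lstsq(A,P[:,1],rcond=None)[0]
        print(n,nm,len(P),b.round(3),a.round(3),"dy/dx,dy/dz,y0",f.round(4))
    rim=m&(abs(W[...,2]-.1)<.004);P=W[rim]
    print(n,"rim",len(P),np.percentile(P,[1,99],axis=0).round(3).tolist(),cv2.minAreaRect(P[:,:2].astype(np.float32)))
    e=(W[...,1]>.1)&(W[...,1]<.4)&(W[...,2]>.11)&(abs(W[...,0]-.58)<.15)
    print("empty hi",np.percentile(W[e],[1,99],axis=0).round(3).tolist())
```

```text
top caps [[0.6334, -0.1321, 0.0795], [0.6312, -0.1918, 0.0797], [0.5895, -0.1305, 0.0799], [0.5873, -0.19, 0.0798], [0.5457, -0.1289, 0.0797], [0.5437, -0.1887, 0.0798]]
top outer 1084 [ 0.522 -0.087  0.117] [ 0.663 -0.056  0.202] dy/dx,dy/dz,y0 [-0.0386  0.3181 -0.0698]
top inner 1076 [ 0.516 -0.244  0.109] [ 0.657 -0.23   0.157] dy/dx,dy/dz,y0 [-0.0358 -0.1914 -0.2087]
top rim 797 [[0.513, -0.233, 0.096], [0.666, -0.09, 0.104]] ((0.5898047685623169, -0.16113775968551636), (0.14162380993366241, 0.15038228034973145), 88.04200744628906)
empty hi [[0.494, 0.126, 0.111], [0.651, 0.299, 0.207]]
side caps [[0.6345, -0.1351, 0.079], [0.5891, -0.1335, 0.0789], [0.5457, -0.1321, 0.079], [0.6323, -0.194, 0.0791], [0.5875, -0.1928, 0.0792], [0.5433, -0.1914, 0.079]]
side outer 2239 [ 0.525 -0.087  0.121] [ 0.662 -0.062  0.198] dy/dx,dy/dz,y0 [-0.0367  0.2985 -0.0703]
side inner 455 [ 0.516 -0.246  0.118] [ 0.653 -0.236  0.156] dy/dx,dy/dz,y0 [-0.0368 -0.1567 -0.2133]
side rim 574 [[0.514, -0.237, 0.096], [0.668, -0.089, 0.104]] ((0.5914434790611267, -0.16207295656204224), (0.1478348970413208, 0.15233036875724792), 87.71333312988281)
empty hi [[0.494, 0.126, 0.111], [0.652, 0.299, 0.205]]
```

```bash
python3 -m handwheel '[[[0,0,0.035,0,0,6.4],[0,0,0.035,0,0,6.4],[0.0155,-0.037,0.03,0,0,6.4],[0.0155,-0.037,0,0,0,0],[0.0155,-0.037,0,0,0,0],[0.0155,-0.037,0,0,0,0],[0.0155,-0.037,0,0,0,0],[0.0155,-0.037,0,0,0,0],[0.0155,-0.037,0,0,0,0],[0.0155,-0.037,0,0,0,0],[0.0155,-0.037,0,0,0,0],[0.0155,-0.037,0,0,0,0],[0.0155,-0.037,0,0,0,0],[0.0155,-0.037,0,0,0,0],[0.0155,-0.037,0,0,0,0],[0.0155,-0.037,0,0,0,0],[0.0155,-0.037,0,0,0,0],[0.0155,-0.037,0,0,0,0],[0.0155,-0.037,0,0,0,0],[0,0,0,0,0,0]]]' 0
```

```text
time: 2.17
tool_pos: [0.4892, -0.046, 0.3257]
tool_rot: [-0.0, 0.022, 1.0, -0.001]
contact_force: [-0.7, 0.3, 0.7]
gripper_width: -0.001
grasp_force: 0.0
```

```bash
python3 -m handwheel '[[[0.0142,-0.0345,0,0,0,0],[0.0142,-0.0345,0,0,0,0],[0.0142,-0.0345,0,0,0,0],[0.0142,-0.0345,0,0,0,0],[0.0142,-0.0345,0,0,0,0],[0.0142,-0.0345,0,0,0,0],[0.0142,-0.0345,0,0,0,0],[0,0,0,0,0,0],[0,0,-0.035,0,0,0],[0,0,-0.035,0,0,0],[0,0,-0.035,0,0,0],[0,0,-0.035,0,0,0],[0,0,-0.03,0,0,0],[0,0,-0.02,0,0,0],[0,0,0,0,0,0]]]' -; python3 -c "
from h import *
p,d=grab_frame('side');cv2.imwrite('pics/side1.png',p)"
```

```text
time: 3.42
tool_pos: [0.584, -0.2793, 0.1296]
tool_rot: [-0.005, 0.018, 1.0, 0.003]
contact_force: [-0.3, -0.4, -0.7]
gripper_width: -0.0
grasp_force: 0.0
```

View pics/side1.png

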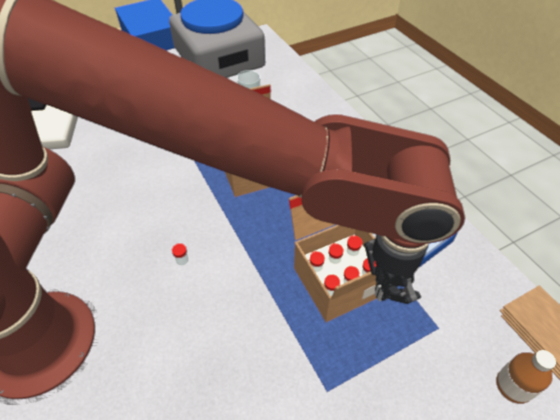

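The shut fingers are at about (395,290), just outside the short flap, which is clear of the arm. I push it along an arc.

```bash
python3 -m handwheel '[[[0.002,0.014,0.004,0,0,0],[0.002,0.014,0.004,0,0,0],[0,0.011,0.001,0,0,0],[0,0.0105,0,0,0,0],[0,0.0095,-0.006,0,0,0],[0,0.0075,-0.008,0,0,0],[0,0.005,-0.0095,0,0,0],[0,0.003,-0.008,0,0,0],[0,0,0,0,0,0]]]' -
```

```text
time: 4.22
tool_pos: [0.5904, -0.2057, 0.1118]
tool_rot: [-0.001, 0.018, 1.0, 0.001]
contact_force: [-0.3, 1.4, 0.6]
gripper_width: -0.002
grasp_force: 0.3
```

```bash
python3 -m handwheel '[[[0,0.002,-0.004,0,0,0],[0,0.001,-0.003,0,0,0],[0,0,-0.002,0,0,0],[0,0,0,0,0,0],[0,0,0,0,0,0]]]' -
```

```text
time: 4.63
tool_pos: [0.5912, -0.2047, 0.1044]
tool_rot: [-0.0, 0.019, 1.0, 0.0]
contact_force: [-0.1, 0.4, 1.0]
gripper_width: 0.003
grasp_force: 0.0
```

```bash
python3 -m handwheel '[[[0,0.003,-0.002,0,0,0],[0,0.004,-0.001,0,0,0],[0,0.004,0,0,0,0],[0,0,0,0,0,0],[0,0,0,0,0,0]]]' -
```

```text
time: 5.05
tool_pos: [0.5927, -0.1946, 0.1039]
tool_rot: [0.002, 0.018, 1.0, -0.001]
contact_force: [-0.1, -1.1, 5.5]
gripper_width: -0.001
grasp_force: 2.9
```

```bash
python3 -m handwheel '[[[0,0,0.03,0,0,0],[0,0,0.04,0,0,0],[0,0,0.04,0,0,0],[0,0,0.04,0,0,0],[0,0,0.04,0,0,0],[0,0.036,0,0,0,0],[0,0.036,0,0,0,0],[0,0.036,0,0,0,0],[0,0.036,0,0,0,0],[0,0.036,0,0,0,0],[0,0,0,0,0,0],[0,0,0,0,0,0]]]' -;python3 - <<'E'
from h import *
for n in("top","side"):
    p,d=grab_frame(n);W=cloud(n,d);cv2.imwrite(f'pics/{n}2.png',p)
    m=(abs(W[...,0]-.59)<.06)&(d>0)&(W[...,1]>-.225)&(W[...,1]<-.185)&(W[...,2]<.17)
    print(n,m.sum(),np.percentile(W[m][:,2],[5,50,95]).round(4) if m.any() else 0)
E
```

```text
time: 6.05
tool_pos: [0.5912, -0.0118, 0.2916]
tool_rot: [-0.0, 0.017, 1.0, -0.0]
contact_force: [0.2, -0.3, -0.5]
gripper_width: -0.002
grasp_force: 0.0
top 1410 [0.1019 0.1049 0.1077]
side 1147 [0.1027 0.1047 0.1066]
```

View pics/side2.png

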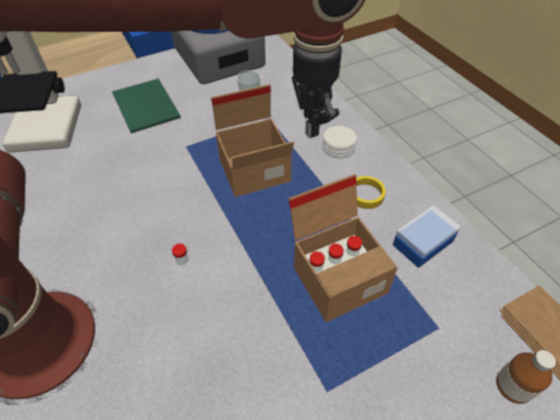

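The short flap is down flat (about (345,275); depth gives z 0.105), and the long flap still stands at (325,205). I now fold the long flap the same way.

```bash
python3 -m handwheel '[[[0,0,-0.037,0,0,0],[0,0,-0.037,0,0,0],[0,0,-0.037,0,0,0],[0,0,0,0,0,0],[0,-0.02,0.001,0,0,0],[0,-0.02,0.001,0,0,0],[0,-0.02,0.001,0,0,0],[0,-0.011,-0.001,0,0,0],[0,-0.01,-0.001,0,0,0],[0,-0.01,-0.003,0,0,0],[0,-0.01,-0.004,0,0,0],[0,-0.009,-0.005,0,0,0],[0,-0.009,-0.006,0,0,0],[0,-0.007,-0.008,0,0,0],[0,-0.006,-0.009,0,0,0],[0,-0.005,-0.0085,0,0,0],[0,-0.004,-0.009,0,0,0],[0,-0.003,-0.01,0,0,0],[0,0,0,0,0,0]]]' -
```

```text
time: 7.73
tool_pos: [0.5897, -0.1573, 0.1159]
tool_rot: [-0.002, 0.019, 1.0, 0.001]
contact_force: [-0.4, 0.7, 0.1]
gripper_width: 0.001
grasp_force: 0.0
```

```bash
python3 -m handwheel '[[[0,0,-0.004,0,0,0],[0,0,-0.003,0,0,0],[0,-0.002,-0.002,0,0,0],[0,-0.002,-0.001,0,0,0],[0,0,0,0,0,0],[0,0,0,0,0,0]]]' -
```

```text
time: 8.23
tool_pos: [0.5915, -0.1616, 0.1095]
tool_rot: [0.0, 0.018, 1.0, -0.0]
contact_force: [0.3, -0.6, -0.7]
gripper_width: -0.002
grasp_force: 0.0
```

```bash
python3 -m handwheel '[[[0,0,-0.002,0,0,0],[0,0,-0.002,0,0,0],[0,0,-0.001,0,0,0],[0,0,0,0,0,0],[0,0,0,0,0,0]]]' -
```

```text
time: 8.65
tool_pos: [0.592, -0.1618, 0.1077]
tool_rot: [0.0, 0.018, 1.0, -0.0]
contact_force: [-6.3, 0.6, 14.0]
gripper_width: -0.002
grasp_force: 6.7
```

Firm stop reached (14 N). I lift off, clear the view and check.

```bash
python3 -m handwheel '[[[0,0,0.02,0,0,0],[0,0,0.04,0,0,0],[0,0,0.04,0,0,0],[0,0,0.04,0,0,0],[0,0,0.04,0,0,0],[0,0.036,0.01,0,0,0],[0,0.036,0.01,0,0,0],[0,0.036,0,0,0,0],[0,0.036,0,0,0,0],[0,0.036,0,0,0,0],[0,0,0,0,0,0],[0,0,0,0,0,0]]]' -;python3 - <<'E'
from h import *
for n in("top","side"):
    p,d=grab_frame(n);W=cloud(n,d);cv2.imwrite(f'pics/{n}3.png',p)
    for a,b in((-.225,-.2),(-.185,-.165),(-.16,-.13),(-.12,-.1)):
        m=(abs(W[...,0]-.59)<.06)&(d>0)&(W[...,1]>a)&(W[...,1]<b)&(W[...,2]<.2)
        print(n,a,m.sum(),np.percentile(W[m][:,2],[5,50,95]).round(4) if m.any() else 0)
E
```

```text
time: 9.65
tool_pos: [0.5912, 0.0202, 0.3043]
tool_rot: [0.0, 0.017, 1.0, -0.0]
contact_force: [0.1, -1.3, 0.4]
gripper_width: 0.002
grasp_force: 0.0
top -0.225 879 [0.102  0.105  0.1079]
top -0.185 711 [0.1064 0.1094 0.1123]
top -0.16 1059 [0.106  0.109  0.1118]
top -0.12 703 [0.106  0.1088 0.1117]
side -0.225 719 [0.1026 0.1046 0.1065]
side -0.185 538 [0.1069 0.109  0.1111]
side -0.16 767 [0.1065 0.1087 0.1107]
side -0.12 479 [0.1068 0.1087 0.1107]
```

View pics/side3.png

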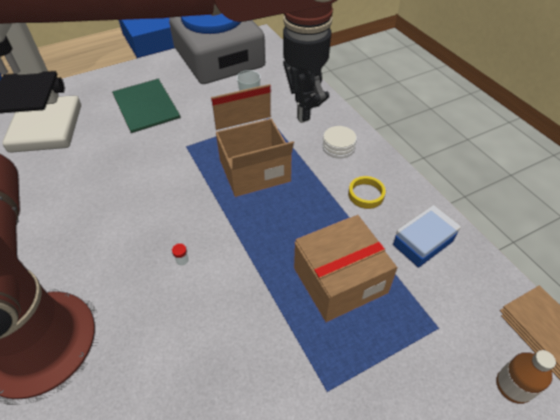

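The carton is shut, with the red band lying flat at about (350,260). The empty carton's flaps stand where they were, and the gripper is clear of everything.

```bash
python3 -c "
from plant import job_done
print(job_done())"
```

```text
the job is handed in; nothing more can be done
None
```

The carton with the red-capped jars is closed and the job is handed in: short flap folded flat first, then the long red-banded flap flat over it, with the empty carton untouched.

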